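# Pin a specimen clamp into the tester's fork

### The job

Fit the specimen clamp to the fork for the next pull test: lower the clamp's eye lug gently (do not drop it) between the two prongs until it stands on the bottom of the fork, then push the headed pin from its cradle through prong, eye and prong, from either side, until its head sits fully home against the prong. Let go of everything, and leave the jar, wrench, rubber puck and computer mouse where they are.

Things in the scene. Friction and masses are not known exactly. Their poses are not given: they have to be found in the camera images.
- fork: Fixed steel fork on a grey base plate 110 x 110 x 12 mm. Origin: plate underside centre, bench level; z up; bore along y. Two upright prongs, each 14 mm thick (y), 36 mm wide (x), outer faces at y = -28 and +28 mm, gap 28 mm. Gap bottom (block 36 x 56 mm) 32 mm above the bench; prong tops 83 mm, rounded (7 mm radius) as a lead-in. Symmetric. Yaw within 0.4 rad.
- fork_bore (a point): Point on the fork's bore axis midway between the prongs, 60 mm above the bench, above the fork's origin; axes as the fork's. Each prong has a 22 mm through hole on this axis (pin play 1 mm all round).
- clamp: Loose aluminium specimen clamp, 0.2 to 0.4 kg, standing upright. Origin: underside centre; z up. Eye lug plate 24 mm thick (y), 44 mm wide (x), 53 mm high; on it a block 30 mm thick (y), 44 mm wide, from 53 to 72 mm (top). Front and back alike. The flat 44 mm width runs full height and is wider than the prongs, so fingers closing along x pass outside them.
- clamp_eye (a point): Centre of the clamp's eye: a 22 mm through hole along the clamp's y axis, 28 mm above its underside; axes as the clamp's. With the clamp centred on the bottom of the fork, it lies at fork_bore and the clamp's top is 104 mm above the bench.
- cradle: Low pin cradle fixed to the bench: grey base 56 x 70 x 8 mm and two parallel rods along its y axis, 10 mm in diameter, 20 mm apart, 22 mm above the bench, from y = -22 to +40 mm. Origin at bench level, below the origin of the pin lying in it.
- pin: Loose headed steel pin, 110 mm long, 0.13 to 0.25 kg, lying level in the cradle, axis 33 mm above the bench. Axis: its y, nose to +y. Origin on the axis, 28 mm from the head's shoulder; at fork_bore when the head is home. Head 34 mm diameter, y = -58 to -28 mm, overhanging the cradle; shank 20 mm diameter to y = +38; nose tapering to 10 mm diameter at y = +52.
- jar: Bystander: amber glass jar, 56 mm in diameter, 75 mm high; origin at the centre of its underside.
- wrench: Bystander: steel wrench 150 mm long, lying flat along its x axis; origin on its underside.
- puck: Bystander: black rubber disc, 50 mm in diameter, 30 mm high; origin at the centre of its underside.
- mouse: Bystander: black computer mouse, 100 x 58 x 32 mm; origin at the centre of its underside.

How it is judged (in metres and radians):
On the way:
1. the clamp stands upright on the bottom of the fork, between the prongs, its eye within 8 mm of the bore (distance between clamp_eye and fork_bore below 0.008 m and z of clamp_eye in the frame of fork below 0.063 m and angle between clamp's own z axis and vertical below 0.12 rad), for 0.2 s.
At the end, for the whole second after the job is handed in: The clamp stands upright in the fork with its eye within 4.5 mm of the bore's midpoint; the pin runs through prong, eye and prong (within 0.08 rad of the bore axis) from either side with its head against the prong (pin origin within 4.5 mm of the bore's midpoint); both are at rest (distance between each of clamp_eye, pin and fork_bore below 0.0045 m and angle between clamp's own z axis and vertical below 0.1 rad and angle between the y axis of pin and the y axis of fork, either way round below 0.08 rad and linear speed of each of pin, clamp below 0.02 m/s); the robot touches nothing.
It fails at once if the clamp is dropped into the fork (falls faster than 0.7 m/s at the fork) (distance between clamp_eye and fork_bore below 0.05 m and linear speed of clamp above 0.7 m/s).
It fails at once if the jar, wrench, puck or mouse is moved more than 30 mm (distance of any of jar, wrench, puck, mouse from where it was at the start of the episode above 0.03 m).
It also fails if it takes over 64 s, if anything falls off the work surface, if the arm or the gripper's body presses on something with over 40 N, if the wrist force passes 120 N, or if a joint passes its speed limit or range.

### The arm

A 7-joint arm with a two-finger parallel gripper is mounted at the origin on the work surface. World frame = base frame: x ahead of the robot, y to its left, z up, the work surface at z = 0. Lengths are in m, angles in degrees, forces in N, time in s.
With the tool pointing down it reaches from about 0.4 to 0.85 m from the base axis. Payload 10.4 kg.
Tool frame: the origin (TCP) lies on the centre line of the jaws, within the pads' length; the fingertips stand 17 mm ahead of it and the grasp point (between the pads) lies 2 mm behind it; x points along the fingers, y is the direction in which the jaws open and shut, and the axes are right-handed (so a half turn about x gives the same grasp; the last joint's range is limited). The gripper opens to 87 mm and grips with 3 to 60 N. Pads are 19 mm wide; open, the fingers measure 117 mm over their backs; the gripper's body (75 mm by 190 mm) begins 51 mm behind the grasp point.
Start: joints at [74.336, 19.034, -3.707, 83.658, 1.238, 77.344, -5.071], TCP at [0.155, -0.605, 0.24] pointing down, gripper open.
Joint ranges: [-148.97, 148.97], [-28.65, 121.19], [-84.17, 76.75], [9.2, 138.47], [-72.65, 252.65], [3.7, 117.97], [-149.18, 149.18]. Speed limits (degrees/s): [127.2, 127.2, 159.86, 159.86, 180, 180, 180].

### API

Orientations are given as [roll, pitch, yaw] about the fixed x, y, z axes, in that order (R = Rz(yaw) Ry(pitch) Rx(roll)).
In Python, from bench import robot gives the robot as it stands. The module is installed in compiled form; this text tells all that it offers.
- The arm moves only by the shell command python3 -m crank 'ROWS' [FORCE]. ROWS is JSON, a list of rows, each a list of 7 numbers: the turn, a rotation vector about the tool's x, y, z in rad, then the shift along the tool's x, y, z in mm, then the opening, from 0 (shut) to 1 (fully open). In form: [[rx, ry, rz, x, y, z, fingers], ...]. A call has 1 to 5 rows; each row is the pose to reach, as a shift and turn from the pose commanded when the call began, along the tool's axes at that moment; what a row does not reach only later rows make up. A row lasts 1/8 s, in which the tool goes at most 62.5 mm and 10.7 degrees, less where a joint would pass 70% of its speed; a pose out of reach is approached as far as the arm can. A call with a gripper value outside its range is refused whole. The fingers move at their own pace and stop on an object; FORCE is the grip in N (left out, the last holds). Time passes only in rows, so rows that repeat a pose let the fingers close. It gives the time, the measured TCP pose, the force and the opening at its end, in the units of the state.
- robot.sense(): the state, without advancing time (a new reading comes with each control period).
- robot.camera(name): name is "side" or "top" or "wrist"; returns a dict with "color" (384x512x3 uint8, red, green, blue), "intrinsics" (3x3 intrinsics, pixels), "R" (3x3) and "t" (3): a world point X has camera coordinates R X + t; the wrist camera has in their place "mount" (4x4, takes a point from camera to tool coordinates, whose origin is the TCP and whose axes are the tool frame's). Camera axes: x right, y down, z forward; pixel columns grow to the right and rows downward; lengths in m; the calibration is good to about 2 mm. A picture is of the moment at which its call begins: read the wrist's pose just before it. There is no depth.
- robot.hand_in(): hands the job in, once; it reports no verdict.
The state is a dict: "t": time; "qpos": joint angles; "joint_velocities": joint speeds; "joint_torque": joint torques, N m; "position": TCP position; "tcp_rot": TCP orientation; "ft_force": force on the tool from outside, world axes, zero at the start; "ft_torque": the same for the moment, N m; "width": finger opening in m.
Only numpy, scipy, OpenCV 4.12 (cv2) and the standard library are available. Lean on these libraries where they do the work, as an engineer would, in place of code of your own. Each camera call takes 0.05 s, during which the arm holds its last target.

## Working session

There is one attempt and no reset: what is moved stays moved. The work goes in short steps, Python scripts to look and compute and a shell command to move; the robot and the scene stay as the last step left them, time stands still between calls to the robot, and variables do not carry over. Pictures are saved under pics/ and viewed, and the job is handed in when it is done.

```bash
mkdir -p pics
python3 - <<'E'
from bench import robot
import cv2,json,numpy as np
s=robot.sense();print(s)
for n in ["side","top","wrist"]:
    c=robot.camera(n);cv2.imwrite(f"pics/a_{n}.png",c["color"][:,:,::-1])
    print(n,{k:np.round(v,4).tolist() for k,v in c.items() if k!="color"})
E
```

```text
{'t': 0.0, 'qpos': array([74.3345987 , 19.0724043 , -3.70817402, 83.70762037,  1.23799283,
       77.34175827, -5.07089905]), 'joint_velocities': array([ 0.0051354 ,  0.08368997, -0.04647901, -0.09398492,  0.08391022,
        0.01526261, -0.08427805]), 'joint_torque': array([-6.59623911e-04, -6.23258972e+01,  2.50472955e-02, -3.89903104e+01,
       -6.12709089e-02,  3.97043838e-02,  1.28884353e-04]), 'position': array([ 0.15503276, -0.60508649,  0.23873582]), 'tcp_rot': array([-87.3277771 ,  89.91809229, 107.04492229]), 'ft_force': array([0.65952202, 0.75402179, 0.13431457]), 'ft_torque': array([0.05360838, 0.0343505 , 0.00092434]), 'width': 0.08693568016746198}
side {'intrinsics': [[356.1124, 0.0, 249.6314], [0.0, 356.1124, 192.8688], [0.0, 0.0, 1.0]], 'R': [[-0.9753, -0.2211, 0.0017], [-0.1185, 0.5161, -0.8483], [0.1867, -0.8275, -0.5295]], 't': [0.6252, 0.1525, 0.8847]}
top {'intrinsics': [[387.1502, 0.0, 251.8997], [0.0, 387.1502, 197.3895], [0.0, 0.0, 1.0]], 'R': [[-0.0282, -0.9995, 0.0142], [-0.9963, 0.027, -0.0816], [0.0812, -0.0165, -0.9966]], 't': [0.0051, 0.6295, 0.9924]}
wrist {'intrinsics': [[278.5086, 0.0, 251.3735], [0.0, 278.5086, 191.2109], [0.0, 0.0, 1.0]], 'mount': [[0.0003, -0.264, 0.9645, -0.1448], [1.0, -0.0004, -0.0004, 0.0], [0.0005, 0.9645, 0.264, -0.0723], [0.0, 0.0, 0.0, 1.0]]}
```

View pics/a_side.png

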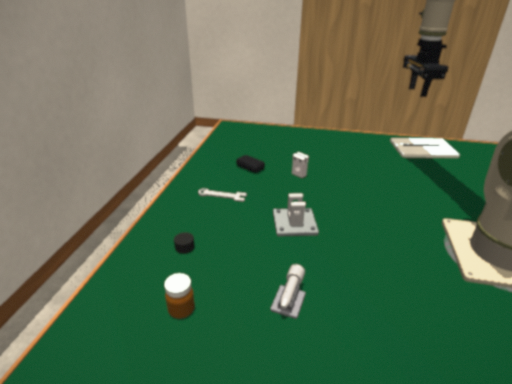

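View pics/a_top.png

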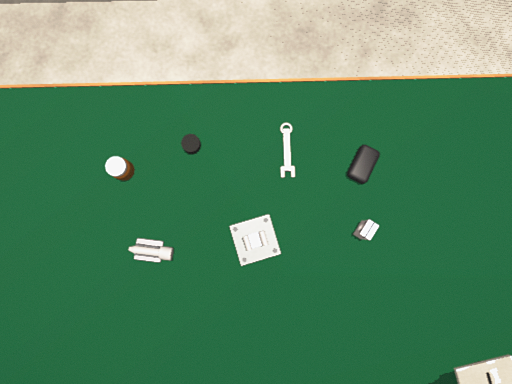

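View pics/a_wrist.png

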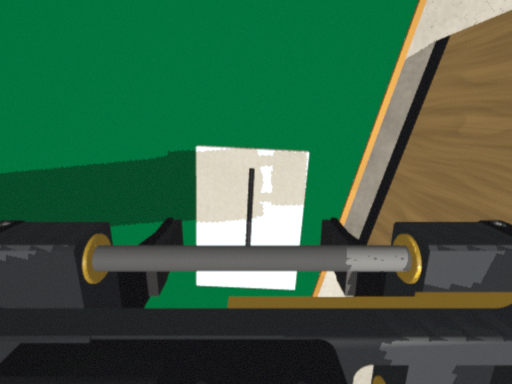

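The top view shows the clamp at about (367,230), fork (255,240), pin (152,251) with its head to the right (world -y), and jar (118,168). The side view agrees: clamp (300,165), fork (296,215), pin (291,288). The wrist view shows only the bench edge. Next I'll get coarse positions.

```bash
cat > h.py <<'E'
import numpy as np,cv2
from scipy.spatial.transform import Rotation as Rn
from bench import robot
def rot(s): return Rn.from_euler('xyz',s['tcp_rot'],degrees=True).as_matrix()
def grab(n):
    s=robot.sense();c=robot.camera(n);K=c['intrinsics']
    if n=='wrist':
        T=np.eye(4);T[:3,:3]=rot(s);T[:3,3]=s['position'];W=T@c['mount'];Rc=W[:3,:3];C=W[:3,3]
    else: Rc=c['R'].T;C=-Rc@c['t']
    return c['color'],K,Rc,C
def ray(uv,K,Rc):
    d=np.linalg.inv(K)@np.array([uv[0],uv[1],1.]);return Rc@d
def onz(uv,K,Rc,C,z):
    d=ray(uv,K,Rc);return C+d*(z-C[2])/d[2]
def proj(X,K,Rc,C):
    p=K@(Rc.T@(np.asarray(X)-C));return p[:2]/p[2]
def tri(obs): # list of (uv,K,Rc,C)
    A=np.zeros((3,3));b=np.zeros(3);L=[]
    for uv,K,Rc,C in obs:
        d=ray(uv,K,Rc);d/=np.linalg.norm(d);P=np.eye(3)-np.outer(d,d);A+=P;b+=P@C;L.append((P,C))
    X=np.linalg.solve(A,b);return X,[np.linalg.norm(P@(X-C))*1000 for P,C in L]
def bright(img,th=110):
    hsv=cv2.cvtColor(img,cv2.COLOR_RGB2HSV);return ((hsv[...,2]>th)&(hsv[...,1]<70)).astype(np.uint8)*255
def comps(m,amin=30):
    n,l,st,ce=cv2.connectedComponentsWithStats(m)
    return [(st[i].tolist(),np.round(ce[i],1).tolist()) for i in range(1,n) if st[i,4]>amin]
E
python3 - <<'E'
from h import *
out=[]
for n,(x,y,w,h) in {"top":(110,110,290,170),"side":(150,140,180,190)}.items():
    c,K,Rc,C=grab(n);print(n,C)
    for k in comps(bright(c),20):
        if x<=k[1][0]<x+w and y<=k[1][1]<y+h: print(k, np.round(onz(k[1],K,Rc,C,0.03),3))
    f=800/w if w>h else 600/h
    cv2.imwrite(f"pics/b_{n}.png",cv2.resize(c[y:y+h,x:x+w,::-1],None,fx=min(800/w,600/h),fy=min(800/w,600/h),interpolation=cv2.INTER_CUBIC))
E
```

```text
top [0.5467525  0.00442933 1.04023415]
([280, 122, 16, 56, 508], [286.6, 150.6]) [ 0.751 -0.108  0.03 ]
([105, 156, 22, 21, 361], [115.3, 165.9]) [0.722 0.344 0.03 ]
([352, 156, 11, 21, 125], [357.9, 168.3]) [ 0.699 -0.295  0.03 ]
([229, 214, 52, 52, 1823], [254.7, 239.4]) [ 0.519 -0.016  0.03 ]
([354, 219, 25, 22, 350], [366.4, 229.3]) [ 0.537 -0.309  0.03 ]
([128, 238, 45, 25, 788], [150.3, 250.3]) [0.499 0.254 0.03 ]
side [0.4625948  0.79165221 0.59674137]
([292, 151, 17, 26, 312], [299.6, 163.3]) [ 0.536 -0.322  0.03 ]
([198, 188, 49, 14, 331], [223.0, 193.9]) [ 0.739 -0.071  0.03 ]
([273, 193, 46, 41, 1193], [294.8, 217.3]) [0.516 0.    0.03 ]
([270, 264, 35, 48, 732], [288.0, 287.4]) [0.5   0.255 0.03 ]
([164, 272, 28, 25, 544], [177.2, 284.2]) [0.732 0.299 0.03 ]
([289, 291, 17, 26, 204], [297.3, 303.6]) [0.476 0.294 0.03 ]
```

View pics/b_top.png

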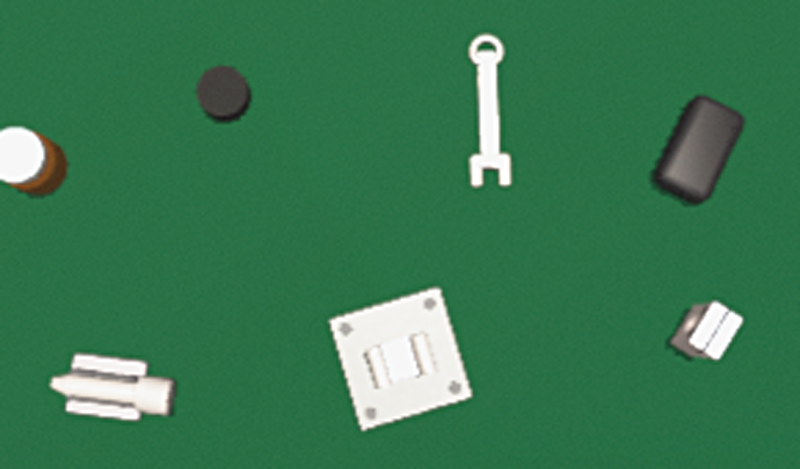

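View pics/b_side.png

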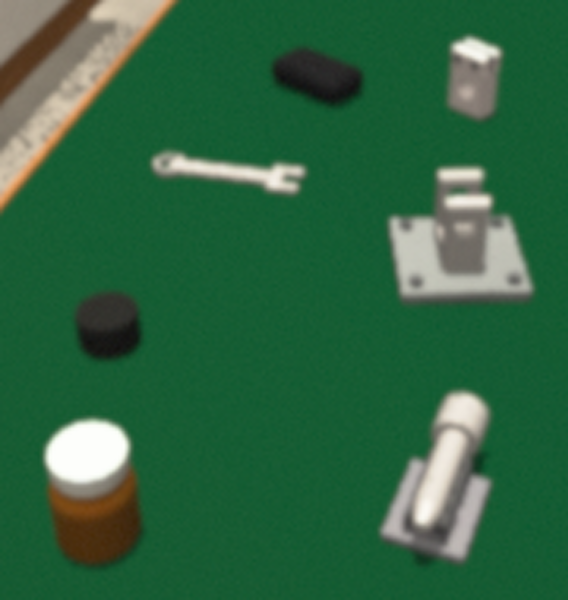

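Everything is found at coarse level: clamp about (0.53,-0.32) with yaw about -25°, fork about (0.517,-0.01) with yaw about +16°, pin about (0.50,0.25) with yaw about -5°. I'll bring the wrist camera over the clamp.

```bash
cat >> h.py <<'E'
def down(yawdeg): # tool x down, tool y at world yaw
    a=np.radians(yawdeg);y=np.array([np.cos(a),np.sin(a),0]);x=np.array([0,0,-1.]);return np.column_stack([x,y,np.cross(x,y)])
def plan(target,yawdeg,frac=1.0):
    s=robot.sense();R0=rot(s);p=s['position']
    best=min([down(yawdeg),down(yawdeg+180)],key=lambda R:Rn.from_matrix(R0.T@R).magnitude())
    rv=Rn.from_matrix(R0.T@best).as_rotvec();d=np.asarray(target)-p
    print('pos',np.round(p,4),'t',round(s['t'],2),'tooly yaw',round(np.degrees(np.arctan2(R0[1,1],R0[0,1])),2),'F',np.round(s['ft_force'],1),'w',round(s['width'],4))
    print('rv',np.round(rv,4),'deg',np.degrees(np.linalg.norm(rv)).round(1),'shift in cur frame mm',np.round(R0.T@d*1000,1),'len',np.linalg.norm(d).round(3))
    print('frac shift',np.round(R0.T@d*1000*frac,1),'rest in final frame',np.round(best.T@d*1000*(1-frac),1))
E
python3 - <<'E'
from h import *
plan([0.50,-0.32,0.26],-25,0.6)
print(rot(robot.sense()).round(3), down(-25).round(2))
E
```

```text
pos [ 0.1551 -0.6053  0.2392] t 0.25 tooly yaw -75.63 F [0.6 0.2 0.2] w 0.0871
rv [-8.836e-01 -2.000e-04  6.000e-04] deg 50.6 shift in cur frame mm [ -20.7 -190.8 -404.9] len 0.448
frac shift [ -12.4 -114.5 -243. ] rest in final frame [  -8.3   76.8 -161.7]
[[-0.     0.248 -0.969]
 [ 0.001 -0.969 -0.248]
 [-1.    -0.001  0.   ]] [[ 0.    0.91 -0.42]
 [ 0.   -0.42 -0.91]
 [-1.    0.   -0.  ]]
```

Run:
```python
from h import *
plan([0.56,-0.256,0.22],-25,0.5)
```

```text
pos [ 0.1551 -0.6053  0.2392] t 0.25 tooly yaw -75.63 F [0.6 0.2 0.2] w 0.0871
rv [-8.836e-01 -2.000e-04  6.000e-04] deg 50.6 shift in cur frame mm [  19.3 -237.9 -479. ] len 0.535
frac shift [   9.7 -118.9 -239.5] rest in final frame [   9.6  109.7 -243.9]
```

```bash
python3 -m crank '[[-0.17,0,0,2,-24,-48,1],[-0.35,0,0,4,-48,-96,1],[-0.53,0,0,6,-71,-144,1],[-0.71,0,0,8,-95,-192,1],[-0.8836,0,0,10,-119,-240,1]]'
python3 -m crank '[[0,0,0,2,22,-49,1],[0,0,0,4,44,-98,1],[0,0,0,6,66,-147,1],[0,0,0,8,88,-196,1],[0,0,0,10,110,-244,1]]'
python3 -m crank '[[0,0,0,0,0,0,1],[0,0,0,0,0,0,1]]'
python3 - <<'E'
from h import *
c,K,Rc,C=grab('wrist');cv2.imwrite('pics/c1.png',c[:,:,::-1]);np.savez('c1.npz',c=c,K=K,R=Rc,C=C)
plan([0.56,-0.256,0.22],-25)
E
```

```text
t: 0.88
position: [0.3592, -0.4294, 0.2296]
tcp_rot: [43.9, 90.0, -70.8]
ft_force: [0.5, -0.7, -0.6]
width: 0.0872
t: 1.5
position: [0.562, -0.2548, 0.2195]
tcp_rot: [41.3, 90.0, -73.7]
ft_force: [1.4, -0.5, 0.2]
width: 0.087
t: 1.75
position: [0.5606, -0.2564, 0.2193]
tcp_rot: [-43.4, 90.0, -158.4]
ft_force: [-0.9, -1.0, 0.1]
width: 0.0868
pos [ 0.5602 -0.2571  0.2194] t 1.8 tooly yaw -25.09 F [ 0.  -0.3  0.3] w 0.087
rv [-0.0015  0.0008  0.0003] deg 0.1 shift in cur frame mm [-0.6 -0.7 -0.9] len 0.001
frac shift [-0.6 -0.7 -0.9] rest in final frame [-0. -0. -0.]
```

View pics/c1.png

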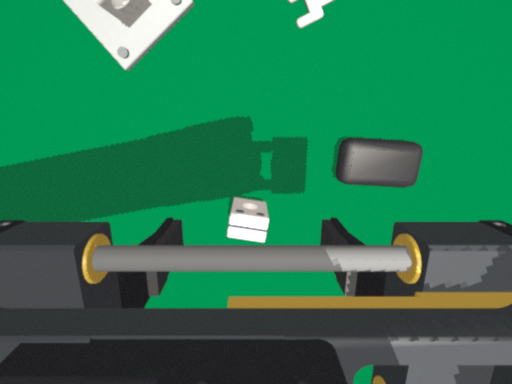

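The clamp is at about (249,220), partly near the gripper bar, with its eye face toward the camera and the mouse at (378,162). I'll shift along tool +z for a clean second view.

```bash
python3 -m crank '[[0,0,0,0,0,50,1],[0,0,0,0,0,90,1],[0,0,0,0,0,90,1],[0,0,0,0,0,90,1]]'
python3 - <<'E'
from h import *
c,K,Rc,C=grab('wrist');np.savez('c2.npz',c=c,K=K,R=Rc,C=C)
cv2.imwrite('pics/c2.png',cv2.resize(c[60:260,160:400,::-1],None,fx=3,fy=3,interpolation=cv2.INTER_CUBIC))
plan([0.53,-0.32,0.22],-25)
print(proj([0.53,-0.32,0.],K,Rc,C))
E
```

```text
t: 2.3
position: [0.5224, -0.3379, 0.2197]
tcp_rot: [127.7, 90.0, 12.6]
ft_force: [0.7, 0.3, 0.4]
width: 0.087
pos [ 0.5229 -0.3371  0.2198] t 2.35 tooly yaw -25.0 F [-0.4  0.6  0.8] w 0.0871
rv [ 0.0001 -0.0003 -0.0003] deg 0.0 shift in cur frame mm [ -0.2  -0.8 -18.5] len 0.019
frac shift [ -0.2  -0.8 -18.5] rest in final frame [-0. -0. -0.]
[250.78042014 156.77620887]
```

View pics/c2.png

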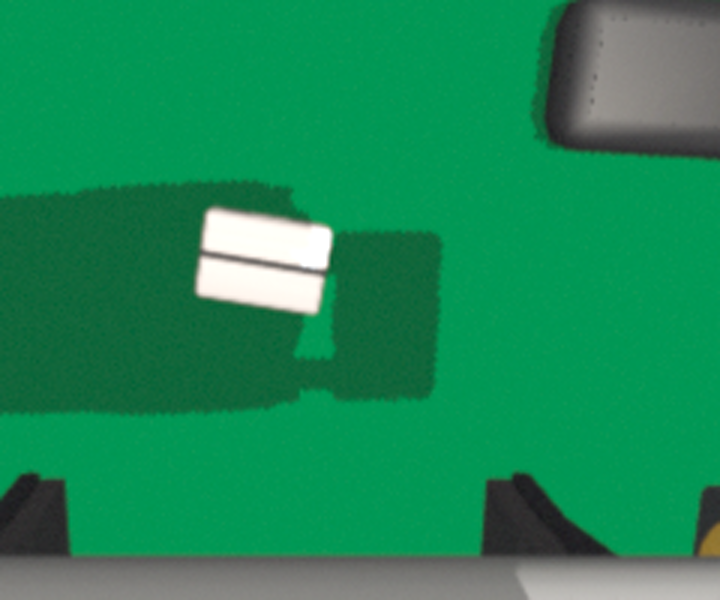

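The clamp's top face is seen from straight above, with corners at roughly (204,207), (332,226), (318,314) and (196,296) in the 3x crop. It is turned about 8° from the tool.

```bash
cat >> h.py <<'E'
def load(f):
    d=np.load(f);return d['c'],d['K'],d['R'],d['C']
def blob(m,near):
    n,l,st,ce=cv2.connectedComponentsWithStats(m)
    i=min([i for i in range(1,n) if st[i,4]>30],key=lambda i:np.hypot(*(ce[i]-near)))
    cs,_=cv2.findContours((l==i).astype(np.uint8),cv2.RETR_EXTERNAL,cv2.CHAIN_APPROX_NONE)
    return max(cs,key=cv2.contourArea)
E
python3 - <<'E'
from h import *
c,K,R,C=load('c2.npz')
m=cv2.morphologyEx(bright(c,150),cv2.MORPH_CLOSE,np.ones((3,3)))
k=blob(m,(248,147));r=cv2.minAreaRect(k);B2=cv2.boxPoints(r);print(r,B2.round(1).tolist())
P=np.array([onz(b,K,R,C,.072) for b in B2]);print(P.round(4),'edges',[np.linalg.norm(P[i]-P[i-1]).round(4) for i in range(4)],'c',P.mean(0))
for i in range(4):
    e=P[i]-P[i-1];print(np.degrees(np.arctan2(e[1],e[0])).round(1))
c1,K1,R1,C1=load('c1.npz')
m=cv2.morphologyEx(bright(c1,120),cv2.MORPH_CLOSE,np.ones((3,3)))
k1=blob(m,(249,220));ap=cv2.approxPolyDP(k1,3,True)[:,0];print(ap.tolist())
bl=min(ap,key=lambda p:np.hypot(*(p-(228,238))));br=min(ap,key=lambda p:np.hypot(*(p-(266,241))))
b2l=min(B2,key=lambda p:np.hypot(*(p-(225,158))));b2r=min(B2,key=lambda p:np.hypot(*(p-(266,165))))
for a,b in((bl,b2l),(br,b2r)): print(a,b,tri([(a,K1,R1,C1),(b,K,R,C)]))
E
```

```text
((247.46554565429688, 146.41378784179688), (43.088294982910156, 30.094928741455078), 9.162346839904785) [[223.8000030517578, 157.8000030517578], [228.60000610351562, 128.10000610351562], [271.1000061035156, 135.0], [266.29998779296875, 164.6999969482422]]
[[ 0.5083 -0.2996  0.072 ]
 [ 0.5265 -0.2743  0.072 ]
 [ 0.5632 -0.2992  0.072 ]
 [ 0.5459 -0.3253  0.072 ]] edges [np.float64(0.0455), np.float64(0.0311), np.float64(0.0443), np.float64(0.0313)] c [ 0.53599176 -0.29959054  0.072     ]
145.7
54.3
-34.1
-123.4
[[234, 197], [227, 236], [264, 242], [269, 221], [265, 202]]
[227 236] [223.80023 157.83873] (array([ 0.50863198, -0.30005919,  0.06984413]), [np.float64(0.667861264482411), np.float64(0.6678612644823954)])
[264 242] [266.33878 164.69978] (array([ 0.54525143, -0.32532005,  0.07001968]), [np.float64(0.7228658955073302), np.float64(0.7228658955071201)])
```

Top corners triangulate to z≈0.070 against an expected 0.072, and the edges come out at 44 x 31 mm, so the measurement holds. Clamp centre is (0.536,-0.2996), yaw -34.2°.

Run:
```python
from h import *
plan([0.536,-0.2996,0.12],-34.2)
```

```text
pos [ 0.5229 -0.3371  0.2198] t 2.35 tooly yaw -25.0 F [-0.4  0.6  0.8] w 0.0871
rv [ 0.1606 -0.0003 -0.0003] deg 9.2 shift in cur frame mm [ 99.8  -4.  -39.5] len 0.107
frac shift [ 99.8  -4.  -39.5] rest in final frame [ 0. -0. -0.]
```

```bash
python3 -m crank '[[0.16,0,0,45,-4,-39.5,1],[0.1606,0,0,99.8,-4,-39.5,1],[0.1606,0,0,99.8,-4,-39.5,1],[0.1606,0,0,99.8,-4,-39.5,1]]'
python3 - <<'E'
from h import *
plan([0.536,-0.2996,0.048],-34.2)
E
```

```text
t: 2.85
position: [0.5369, -0.3005, 0.1219]
tcp_rot: [96.5, 89.9, -27.7]
ft_force: [-0.8, -0.9, 0.7]
width: 0.0863
pos [ 0.5369 -0.3005  0.1219] t 2.85 tooly yaw -34.2 F [-0.8 -0.9  0.7] w 0.0863
rv [ 0.0001 -0.0002 -0.0022] deg 0.1 shift in cur frame mm [73.9 -1.4 -0.2] len 0.074
frac shift [73.9 -1.4 -0.2] rest in final frame [ 0. -0. -0.]
```

Descend, close with 40 N, then a small lift to check.

```bash
python3 -m crank '[[0,0,0,40,-1,0,1],[0,0,0,72,-1,0,1],[0,0,0,72,-1,0,1],[0,0,0,72,-1,0,1]]'
python3 -m crank '[[0,0,0,0,0,0,0.3],[0,0,0,0,0,0,0.3],[0,0,0,0,0,0,0.3],[0,0,0,0,0,0,0.3],[0,0,0,0,0,0,0.3]]' 40
python3 -m crank '[[0,0,0,0,0,0,0.3],[0,0,0,0,0,0,0.3]]'
python3 - <<'E'
from h import *
s=robot.sense();print(s['position'],s['ft_force'],s['width'],s['t'])
E
```

```text
t: 3.35
position: [0.5367, -0.3004, 0.0506]
tcp_rot: [95.3, 89.8, -28.9]
ft_force: [0.0, 0.5, 0.2]
width: 0.087
t: 3.98
position: [0.5351, -0.2995, 0.0477]
tcp_rot: [81.4, 90.0, -42.8]
ft_force: [4.8, -2.4, 0.3]
width: 0.0452
t: 4.22
position: [0.5352, -0.2995, 0.0478]
tcp_rot: [100.7, 90.0, -23.5]
ft_force: [1.1, -0.5, 0.1]
width: 0.0438
[ 0.53520864 -0.2995268   0.04776105] [ 1.1378356  -0.51134437  0.0910279 ] 0.04381704412879278 4.225
```

The clamp is held: width reads 43.8 mm against 44. I'll lift, turn to the fork's yaw and stop short of the fork so the wrist camera can measure it.

```bash
python3 -m crank '[[0,0,0,-50,0,0,0.3],[0,0,0,-110,0,0,0.3],[0,0,0,-155,0,0,0.3],[0,0,0,-155,0,0,0.3]]'
python3 - <<'E'
from h import *
plan([0.548,-0.125,0.205],16)
E
```

```text
t: 4.72
position: [0.5366, -0.3, 0.2064]
tcp_rot: [93.8, 89.7, -30.4]
ft_force: [-0.1, 0.2, -4.6]
width: 0.0436
pos [ 0.5366 -0.3     0.2064] t 4.72 tooly yaw -34.21 F [-0.1  0.2 -4.6] w 0.0436
rv [-0.8763  0.0022 -0.0057] deg 50.2 shift in cur frame mm [   0.9  -89.  -151.2] len 0.175
frac shift [   0.9  -89.  -151.2] rest in final frame [ 0.  0. -0.]
```

```bash
python3 -m crank '[[-0.175,0,0,0,-18,-30,0.3],[-0.35,0,0,0,-36,-60,0.3],[-0.525,0,0,0,-54,-90,0.3],[-0.7,0,0,0,-71,-120,0.3],[-0.876,0,0,1,-89,-151,0.3]]'
python3 -m crank '[[0,0,0,0,0,0,0.3],[0,0,0,0,0,0,0.3],[0,0,0,0,0,0,0.3]]'
python3 - <<'E'
from h import *
c,K,Rc,C=grab('wrist');cv2.imwrite('pics/f1.png',c[:,:,::-1]);np.savez('f1.npz',c=c,K=K,R=Rc,C=C)
plan([0.548,-0.125,0.205],16)
E
```

```text
t: 5.35
position: [0.5453, -0.1235, 0.1997]
tcp_rot: [-120.0, 89.8, 166.4]
ft_force: [0.5, 0.3, -3.6]
width: 0.0441
t: 5.72
position: [0.5459, -0.1259, 0.201]
tcp_rot: [-101.6, 89.9, -175.8]
ft_force: [0.2, -0.4, -3.8]
width: 0.0436
pos [ 0.546  -0.1257  0.2012] t 5.78 tooly yaw 15.85 F [-0.8  0.  -3.8] w 0.0441
rv [-0.0026 -0.0002  0.0008] deg 0.2 shift in cur frame mm [-3.8  2.1 -0.1] len 0.004
frac shift [-3.8  2.1 -0.1] rest in final frame [-0.  0. -0.]
```

View pics/f1.png

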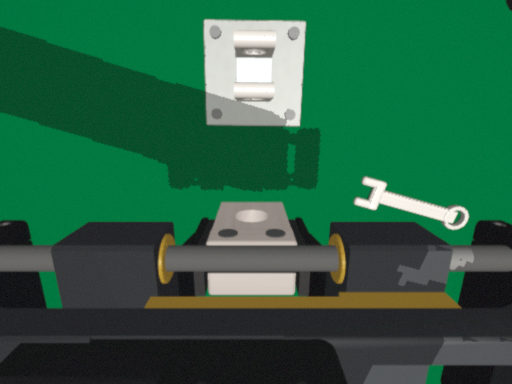

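The fork plate spans about (205,22) to (301,126), with prong tops at rows 40 and 90. The clamp hangs square in the jaws at about (251,245). One more view from closer.

```bash
python3 -m crank '[[0,0,0,0,0,-40,0.3],[0,0,0,0,0,-40,0.3],[0,0,0,0,0,-40,0.3]]'
python3 - <<'E'
from h import *
c,K,Rc,C=grab('wrist');cv2.imwrite('pics/f2.png',cv2.resize(c[20:220,130:370,::-1],None,fx=3,fy=3,interpolation=cv2.INTER_CUBIC));np.savez('f2.npz',c=c,K=K,R=Rc,C=C)
for f,near in(('f1.npz',(254,74)),('f2.npz',(254,115))):
    c,K,Rc,C=load(f)
    hsv=cv2.cvtColor(c,cv2.COLOR_RGB2HSV);m=(hsv[...,1]<90).astype(np.uint8)*255
    k=blob(m,near);ap=cv2.approxPolyDP(k,5,True)[:,0];print(ap.tolist())
    r=cv2.boxPoints(cv2.minAreaRect(k));P=np.array([onz(b,K,Rc,C,.012) for b in (ap if len(ap)==4 else r)]);print(P.round(4),P.mean(0).round(4),[(np.linalg.norm(P[i]-P[i-1])*1000).round(1) for i in range(4)],[np.degrees(np.arctan2(*(P[i]-P[i-1])[[1,0]])).round(1) for i in range(4)])
E
```

```text
t: 6.15
position: [0.5354, -0.087, 0.2018]
tcp_rot: [-5.4, 90.0, -79.5]
ft_force: [0.1, -0.3, -3.1]
width: 0.044
[[204, 19], [206, 124], [299, 126], [305, 21]]
[[ 0.4509  0.0246  0.012 ]
 [ 0.478  -0.0805  0.012 ]
 [ 0.583  -0.0532  0.012 ]
 [ 0.5548  0.052   0.012 ]] [ 0.5167 -0.0143  0.012 ] [np.float64(107.5), np.float64(108.6), np.float64(108.5), np.float64(108.9)] [np.float64(-165.2), np.float64(-75.5), np.float64(14.6), np.float64(105.0)]
[[205, 60], [207, 158], [296, 160], [303, 63]]
[[ 0.4505  0.0246  0.012 ]
 [ 0.478  -0.0804  0.012 ]
 [ 0.582  -0.0533  0.012 ]
 [ 0.5555  0.0513  0.012 ]] [ 0.5165 -0.0145  0.012 ] [np.float64(108.3), np.float64(108.6), np.float64(107.5), np.float64(108.0)] [np.float64(-165.7), np.float64(-75.3), np.float64(14.6), np.float64(104.2)]
```

View pics/f2.png

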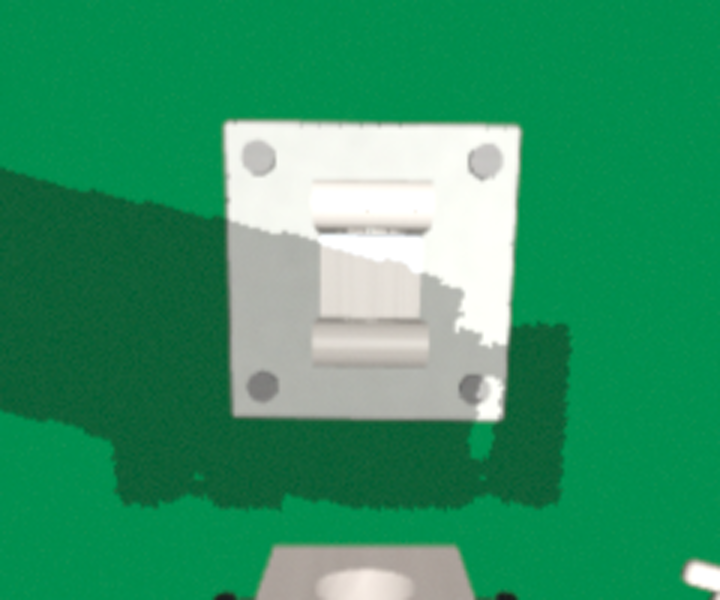

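Run:
```python
from h import *
A=load('f1.npz')[1:];B=load('f2.npz')[1:]
for a,b in zip([[204,19],[206,124],[299,126],[305,21]],[[205,60],[207,158],[296,160],[303,63]]): X,e=tri([(a,*A),(b,*B)]);print(X.round(4),np.round(e,2))
K,Rc,C=B
f=lambda u,v:(130+(u+.5)/3-.5,20+(v+.5)/3-.5)
L=[onz(f(*p),K,Rc,C,.08) for p in((312,205),(432,205),(312,343),(428,343))]
print(np.round(L,4)); far=(L[0]+L[1])/2;near=(L[2]+L[3])/2;print(far,near,(far+near)/2,np.linalg.norm(far-near))
plan([0.5166,-0.0144,0.15],14.6)
```

```text
[0.4506 0.0247 0.0116] [0.16 0.16]
[ 0.4779 -0.0806  0.0112] [0.01 0.01]
[ 0.5826 -0.0533  0.0114] [0.52 0.52]
[0.5544 0.0497 0.0192] [0.23 0.23]
[[ 4.940e-01  5.000e-04  8.000e-02]
 [ 5.287e-01  1.040e-02  8.000e-02]
 [ 5.045e-01 -3.880e-02  8.000e-02]
 [ 5.395e-01 -2.880e-02  8.000e-02]]
[0.51136642 0.00545805 0.08      ] [ 0.52199093 -0.03380656  0.08      ] [ 0.51667868 -0.01417426  0.08      ] 0.04067664667407626
pos [ 0.5354 -0.0873  0.2016] t 6.2 tooly yaw 15.9 F [-0.4 -0.4 -4.4] w 0.0441
rv [0.0226 0.0005 0.0002] deg 1.3 shift in cur frame mm [ 51.6   1.9 -75.3] len 0.091
frac shift [ 51.6   1.9 -75.3] rest in final frame [ 0.  0. -0.]
```

Plate corners come out at z≈0.0115 (expected 0.012), and the midpoint of the prong tops (0.5167,-0.0142) matches the plate centre. I'll go above the fork while still high, then look from the side.

```bash
python3 -m crank '[[0.02,0,0,0,2,-50,0.3],[0.02,0,0,25,2,-75.3,0.3],[0.02,0,0,50,2,-75.3,0.3],[0.02,0,0,50,2,-75.3,0.3],[0.02,0,0,50,2,-75.3,0.3]]'
python3 - <<'E'
from h import *
c,K,Rc,C=grab('side');cv2.imwrite('pics/s1.png',cv2.resize(c[130:280,220:380,::-1],None,fx=4,fy=4,interpolation=cv2.INTER_CUBIC))
plan([0.5166,-0.0144,0.08],14.8)
E
```

```text
t: 6.82
position: [0.5173, -0.0141, 0.1526]
tcp_rot: [73.7, 89.9, -1.5]
ft_force: [0.3, -0.4, -2.3]
width: 0.0437
pos [ 0.5174 -0.0139  0.1528] t 6.88 tooly yaw 14.76 F [-0.6 -0.4 -3.1] w 0.0436
rv [-0.0007  0.0005 -0.0014] deg 0.1 shift in cur frame mm [72.8 -1.   0.3] len 0.073
frac shift [72.8 -1.   0.3] rest in final frame [ 0. -0.  0.]
```

View pics/s1.png

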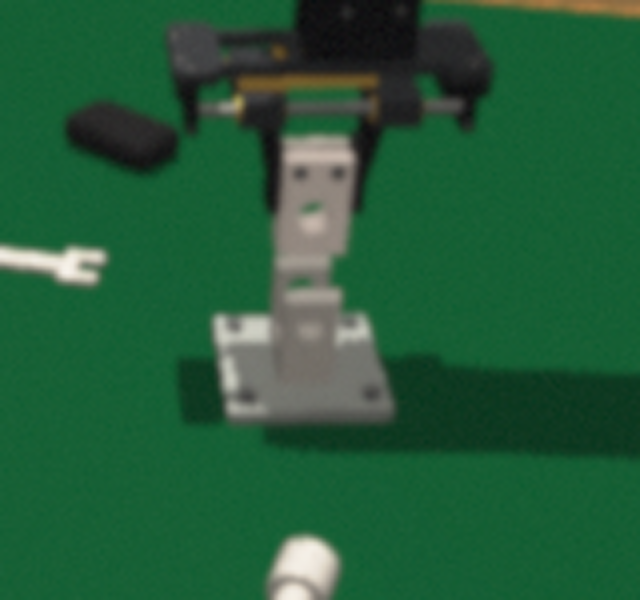

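The side view shows the clamp (315,205) upright above the fork slot (305,275). I'll lower it gently, watching the force.

```bash
python3 -m crank '[[0,0,0,12,-1,0,0.3],[0,0,0,24,-1,0,0.3],[0,0,0,32,-1,0,0.3],[0,0,0,40,-1,0,0.3],[0,0,0,40,-1,0,0.3]]'
python3 - <<'E'
from h import *
plan([0.5166,-0.0144,0.08],14.8)
E
```

```text
t: 7.5
position: [0.5152, -0.0134, 0.1111]
tcp_rot: [-115.3, 89.9, 169.6]
ft_force: [-0.8, 0.9, -4.4]
width: 0.0437
pos [ 0.5152 -0.0134  0.1111] t 7.5 tooly yaw 14.85 F [-0.8  0.9 -4.4] w 0.0437
rv [ 0.0009 -0.0005  0.001 ] deg 0.1 shift in cur frame mm [31.1  1.1  1.4] len 0.031
frac shift [31.1  1.1  1.4] rest in final frame [0. 0. 0.]
```

Already 20 mm into the slot with no contact force.

```bash
python3 -m crank '[[0,0,0,10,1,1,0.3],[0,0,0,18,1,1,0.3],[0,0,0,25,1,1,0.3],[0,0,0,29,1,1,0.3],[0,0,0,29,1,1,0.3]]'
python3 - <<'E'
from h import *
plan([0.5166,-0.0144,0.08],14.8)
E
```

```text
t: 8.12
position: [0.5167, -0.0141, 0.0825]
tcp_rot: [-112.3, 90.0, 172.6]
ft_force: [0.2, -1.1, -3.3]
width: 0.0439
pos [ 0.5167 -0.0141  0.0825] t 8.12 tooly yaw 14.85 F [ 0.2 -1.1 -3.3] w 0.0439
rv [ 0.0008 -0.0002  0.0004] deg 0.1 shift in cur frame mm [ 2.5 -0.2  0.3] len 0.002
frac shift [ 2.5 -0.2  0.3] rest in final frame [ 0. -0.  0.]
```

```bash
python3 -m crank '[[0,0,0,2,0,0,0.3],[0,0,0,3.5,0,0,0.3],[0,0,0,3.5,0,0,0.3]]'
python3 - <<'E'
from h import *
plan([0.5166,-0.0144,0.08],14.8)
c,K,Rc,C=grab('side');cv2.imwrite('pics/s2.png',cv2.resize(c[130:280,220:380,::-1],None,fx=4,fy=4,interpolation=cv2.INTER_CUBIC))
E
```

```text
t: 8.5
position: [0.517, -0.0142, 0.0797]
tcp_rot: [28.1, 90.0, -47.1]
ft_force: [-1.7, -0.7, 2.0]
width: 0.0437
pos [ 0.517  -0.0142  0.0797] t 8.5 tooly yaw 14.84 F [-1.7 -0.7  2. ] w 0.0437
rv [ 0.0007  0.0005 -0.0003] deg 0.1 shift in cur frame mm [-0.3 -0.4  0.1] len 0.001
frac shift [-0.3 -0.4  0.1] rest in final frame [-0. -0.  0.]
```

View pics/s2.png

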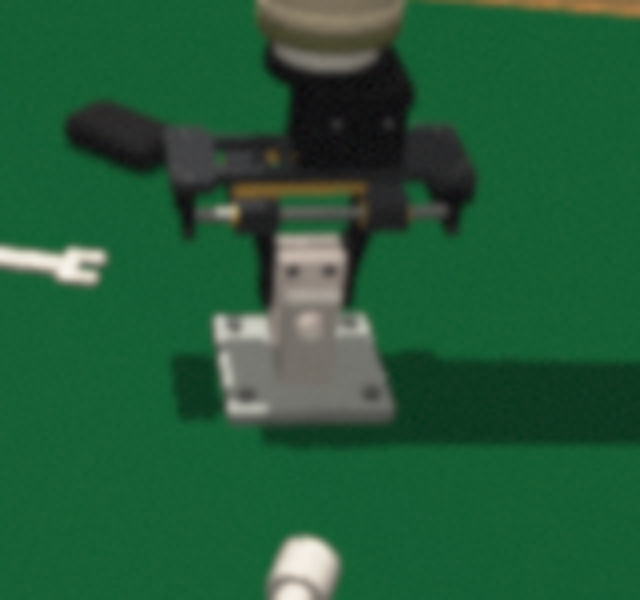

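The clamp is down: side view shows it seated in the slot, the force flipped to +2 N, and TCP z 0.0797 is as expected. Release and retreat upward.

```bash
python3 -m crank '[[0,0,0,0,0,0,1],[0,0,0,0,0,0,1],[0,0,0,0,0,0,1],[0,0,0,0,0,0,1]]'
python3 -m crank '[[0,0,0,-30,0,0,1],[0,0,0,-80,0,0,1],[0,0,0,-130,0,0,1],[0,0,0,-130,0,0,1]]'
python3 - <<'E'
from h import *
plan([0.50,0.18,0.21],-5,.5)
c,K,Rc,C=grab('side');cv2.imwrite('pics/s3.png',cv2.resize(c[130:280,220:380,::-1],None,fx=4,fy=4,interpolation=cv2.INTER_CUBIC))
E
```

```text
t: 9.05
position: [0.5169, -0.0142, 0.0792]
tcp_rot: [64.0, 90.0, -11.1]
ft_force: [-0.2, 0.3, 0.1]
width: 0.0756
t: 9.55
position: [0.5188, -0.0139, 0.213]
tcp_rot: [65.3, 89.6, -9.9]
ft_force: [-0.3, 0.1, 0.3]
width: 0.0866
pos [ 0.5188 -0.0139  0.213 ] t 9.55 tooly yaw 14.84 F [-0.3  0.1  0.3] w 0.0866
rv [ 0.3463  0.0017 -0.0065] deg 19.8 shift in cur frame mm [   2.7   31.4 -192.3] len 0.195
frac shift [  1.3  15.7 -96.1] rest in final frame [  1.5 -17.8 -95.8]
```

View pics/s3.png

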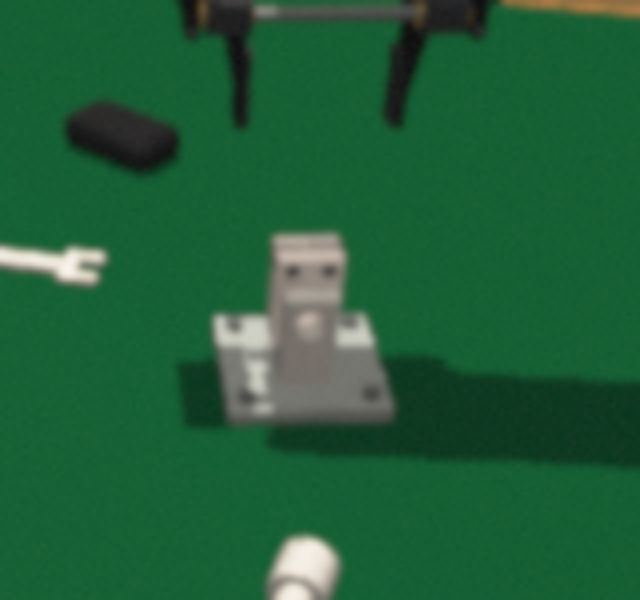

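The clamp stands upright in the fork. On to the pin.

```bash
python3 -m crank '[[0.12,0,0,0,8,-50,1],[0.24,0,0,0,16,-100,1],[0.346,0,0,0,24,-150,1],[0.346,0,0,3,31,-192,1],[0.346,0,0,3,31,-192,1]]'
python3 -m crank '[[0,0,0,0,0,0,1],[0,0,0,0,0,0,1]]'
python3 - <<'E'
from h import *
c,K,Rc,C=grab('wrist');cv2.imwrite('pics/p1.png',c[:,:,::-1]);np.savez('p1.npz',c=c,K=K,R=Rc,C=C)
plan([0.50,0.18,0.21],-5,.5)
E
```

```text
t: 10.22
position: [0.4957, 0.1829, 0.2047]
tcp_rot: [-108.2, 89.8, 157.2]
ft_force: [-1.0, -1.2, -0.5]
width: 0.0872
t: 10.48
position: [0.4978, 0.1779, 0.2057]
tcp_rot: [-39.3, 89.9, -134.4]
ft_force: [-0.4, -0.1, -0.2]
width: 0.0866
pos [0.4979 0.178  0.2059] t 10.53 tooly yaw -5.1 F [-0.1  0.3  0.9] w 0.0869
rv [-0.0017  0.0006  0.0003] deg 0.1 shift in cur frame mm [-4.1  1.9 -2.1] len 0.005
frac shift [-2.1  1.  -1.1] rest in final frame [-2.1  1.  -1.1]
```

View pics/p1.png

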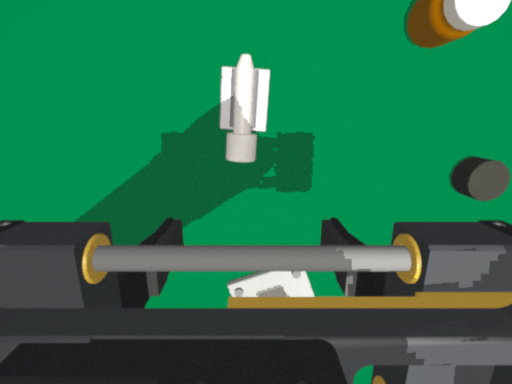

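The pin lies with its head at (241,147) and nose at (245,56). The jar and puck are well to the right. Now a second view.

```bash
python3 -m crank '[[0,0,0,0,0,-40,1],[0,0,0,0,0,-40,1],[0,0,0,0,0,-40,1]]'
python3 - <<'E'
from h import *
c,K,Rc,C=grab('wrist');np.savez('p2.npz',c=c,K=K,R=Rc,C=C)
c1=load('p1.npz')[0]
a=cv2.resize(c1[40:180,190:300,::-1],None,fx=3.5,fy=3.5,interpolation=cv2.INTER_CUBIC);b=cv2.resize(c[75:215,190:300,::-1],None,fx=3.5,fy=3.5,interpolation=cv2.INTER_CUBIC)
cv2.imwrite('pics/p12.png',np.hstack([a,b]));print(a.shape)
E
```

```text
t: 10.9
position: [0.5013, 0.2183, 0.206]
tcp_rot: [-18.3, 90.0, -113.3]
ft_force: [-0.2, -0.1, -0.1]
width: 0.0873
(490, 385, 3)
```

View pics/p12.png

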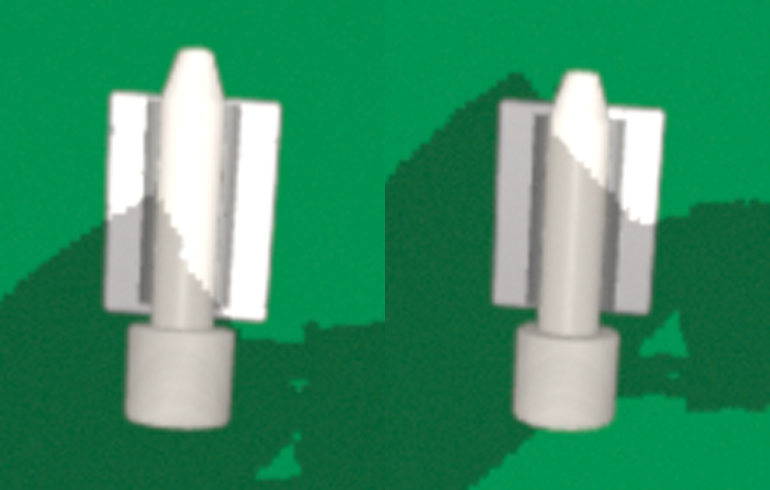

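Run:
```python
from h import *
S={}
for f,(r0,r1),near in(('p1.npz',(136,156),(244,105)),('p2.npz',(172,191),(244,145))):
    c,K,R,C=load(f);hsv=cv2.cvtColor(c,cv2.COLOR_RGB2HSV);m=((hsv[...,1]<100)&(hsv[...,2]>90)).astype(np.uint8)*255
    k=blob(m,near);b=np.zeros(m.shape,np.uint8);cv2.drawContours(b,[k],-1,255,-1)
    ys=np.where(b.any(1))[0];print(f,'rows',ys[0],ys[-1])
    mids=[];ws=[]
    for r in range(r0,r1):
        x=np.where(b[r])[0];mids.append((x[0]+x[-1])/2);ws.append(x[-1]-x[0]+1)
    print('head widths',ws)
    p=np.polyfit(range(r0,r1),mids,1);nx=np.where(b[ys[0]+1])[0].mean()
    tip=(nx,ys[0]-0.5);bot=(np.polyval(p,ys[-1]),ys[-1]+.5)
    hA=onz((np.polyval(p,r0),r0),K,R,C,.036);hB=onz((np.polyval(p,r1),r1),K,R,C,.036);T=onz(tip,K,R,C,.033)
    mid=(hA+hB)/2
    L=onz((mids[0]-ws[0]/2,r0),K,R,C,.036);Rr=onz((mids[0]+ws[0]/2,r0),K,R,C,.036)
    print('head diam',np.linalg.norm(L-Rr).round(4),'mid',mid.round(4),'nose',T.round(4),'axis yaw(y->)',np.degrees(np.arctan2(-(T-mid)[0],(T-mid)[1])).round(2),'len mid-tip',np.linalg.norm((T-mid)[:2]).round(4))
    print('head back pt z=.033',onz(bot,K,R,C,.033).round(4))
    S[f]=(tip,bot,K,R,C)
a,b=S['p1.npz'],S['p2.npz']
for i in(0,1): print(tri([(a[i],*a[2:]),(b[i],*b[2:])]))
plan([.5,.2,.2],-5)
```

```text
p1.npz rows 53 162
head widths [np.int64(31), np.int64(31), np.int64(31), np.int64(31), np.int64(31), np.int64(31), np.int64(31), np.int64(31), np.int64(31), np.int64(31), np.int64(31), np.int64(31), np.int64(31), np.int64(31), np.int64(31), np.int64(30), np.int64(31), np.int64(31), np.int64(31), np.int64(31)]
head diam 0.0344 mid [0.4894 0.2173 0.036 ] nose [0.5033 0.3127 0.033 ] axis yaw(y->) -8.28 len mid-tip 0.0964
head back pt z=.033 [0.4864 0.1984 0.033 ]
p2.npz rows 95 197
head widths [np.int64(30), np.int64(30), np.int64(30), np.int64(30), np.int64(30), np.int64(30), np.int64(30), np.int64(30), np.int64(30), np.int64(30), np.int64(30), np.int64(30), np.int64(30), np.int64(30), np.int64(30), np.int64(30), np.int64(30), np.int64(30), np.int64(30)]
head diam 0.0345 mid [0.4893 0.2169 0.036 ] nose [0.5032 0.3119 0.033 ] axis yaw(y->) -8.36 len mid-tip 0.0961
head back pt z=.033 [0.486  0.1969 0.033 ]
(array([0.5033171 , 0.31153533, 0.03884198]), [np.float64(0.016822140824576354), np.float64(0.01682214082468582)])
(array([0.48691702, 0.2002691 , 0.04445649]), [np.float64(0.17388748462032455), np.float64(0.1738874846203704)])
pos [0.5014 0.2179 0.2061] t 10.95 tooly yaw -5.07 F [-0.2 -0.3  1.1] w 0.0867
rv [-0.0012  0.0008 -0.    ] deg 0.1 shift in cur frame mm [ 6.1  0.2 18. ] len 0.019
frac shift [ 6.1  0.2 18. ] rest in final frame [0. 0. 0.]
```

Measurements hold: head diameter 34.4 mm, length 112 mm against 110, nose height about 0.037 at its upper edge. Head middle (0.4895,0.2176), axis yaw -8.35°. Now to grasp the head.

Run:
```python
from h import *
plan([.4895,.2176,.1],-8.35)
```

```text
pos [0.5014 0.2179 0.2061] t 10.95 tooly yaw -5.07 F [-0.2 -0.3  1.1] w 0.0867
rv [ 0.0572  0.0008 -0.0001] deg 3.3 shift in cur frame mm [106.1 -11.8   1.3] len 0.107
frac shift [106.1 -11.8   1.3] rest in final frame [ 0. -0.  0.]
```

```bash
python3 -m crank '[[0.057,0,0,50,-12,1,1],[0.057,0,0,106,-12,1,1],[0.057,0,0,106,-12,1,1],[0.057,0,0,106,-12,1,1]]'
python3 - <<'E'
from h import *
plan([.4895,.2176,.034],-8.35)
E
```

```text
t: 11.45
position: [0.4901, 0.2193, 0.1022]
tcp_rot: [119.6, 89.9, 21.3]
ft_force: [0.3, 0.2, 1.3]
width: 0.0871
pos [0.4901 0.2193 0.1022] t 11.45 tooly yaw -8.29 F [0.3 0.2 1.3] w 0.0871
rv [ 0.001  -0.0009 -0.0016] deg 0.1 shift in cur frame mm [68.2 -0.5  1.9] len 0.068
frac shift [68.2 -0.5  1.9] rest in final frame [ 0. -0.  0.]
```

```bash
python3 -m crank '[[0,0,0,35,-0.5,1.5,1],[0,0,0,66,-0.5,1.5,1],[0,0,0,67,-0.5,1.5,1],[0,0,0,67,-0.5,1.5,1]]'
python3 - <<'E'
from h import *
plan([.4895,.2176,.034],-8.35)
E
python3 -m crank '[[0,0,0,0,0,0,0.2],[0,0,0,0,0,0,0.2],[0,0,0,0,0,0,0.2],[0,0,0,0,0,0,0.2],[0,0,0,0,0,0,0.2]]' 58
python3 -m crank '[[0,0,0,0,0,0,0.2],[0,0,0,0,0,0,0.2],[0,0,0,0,0,0,0.2]]'
python3 - <<'E'
from h import *
plan([.4895,.2176,.034],-8.35)
E
```

```text
t: 11.95
position: [0.4898, 0.2185, 0.0355]
tcp_rot: [117.3, 89.8, 19.0]
ft_force: [-0.4, 1.3, 1.0]
width: 0.087
pos [0.4898 0.2185 0.0355] t 11.95 tooly yaw -8.26 F [-0.4  1.3  1. ] w 0.087
rv [ 0.0015 -0.0014 -0.0026] deg 0.2 shift in cur frame mm [ 1.5 -0.2  0.9] len 0.002
frac shift [ 1.5 -0.2  0.9] rest in final frame [ 0. -0.  0.]
t: 12.58
position: [0.4883, 0.2179, 0.0332]
tcp_rot: [-43.2, 90.0, -141.4]
ft_force: [-0.8, -1.1, 1.0]
width: 0.0448
t: 12.95
position: [0.4887, 0.2177, 0.0333]
tcp_rot: [95.3, 90.0, -3.0]
ft_force: [3.1, 0.3, 0.0]
width: 0.0325
pos [0.4887 0.2177 0.0333] t 12.95 tooly yaw -8.27 F [3.1 0.3 0. ] w 0.0325
rv [ 0.0015 -0.0001 -0.0006] deg 0.1 shift in cur frame mm [-0.7  0.8  0. ] len 0.001
frac shift [-0.7  0.8  0. ] rest in final frame [-0.  0.  0.]
```

Gripped (32.5 mm reading on the 34 mm head). Lift straight up and look.

```bash
python3 -m crank '[[0,0,0,-30,0,0,0.2],[0,0,0,-80,0,0,0.2],[0,0,0,-130,0,0,0.2],[0,0,0,-167,0,0,0.2],[0,0,0,-167,0,0,0.2]]'
python3 - <<'E'
from h import *
plan([.551,-.145,.2],14.8,.5)
c,K,Rc,C=grab('wrist');cv2.imwrite('pics/q1.png',c[:,:,::-1]);np.savez('q1.npz',c=c,K=K,R=Rc,C=C)
c,K,Rc,C=grab('side');cv2.imwrite('pics/q2.png',c[:,:,::-1]);np.savez('q2.npz',c=c,K=K,R=Rc,C=C)
E
```

```text
t: 13.58
position: [0.4891, 0.2187, 0.2025]
tcp_rot: [112.3, 89.8, 14.1]
ft_force: [0.1, 0.3, -2.4]
width: 0.0329
pos [0.4891 0.2187 0.2025] t 13.57 tooly yaw -8.23 F [ 0.1  0.3 -2.4] w 0.0329
rv [-0.402  -0.0007 -0.0039] deg 23.0 shift in cur frame mm [  2.4 113.3 351.1] len 0.369
frac shift [  1.2  56.7 175.5] rest in final frame [  1.3 -16.5 183.7]
```

View pics/q1.png

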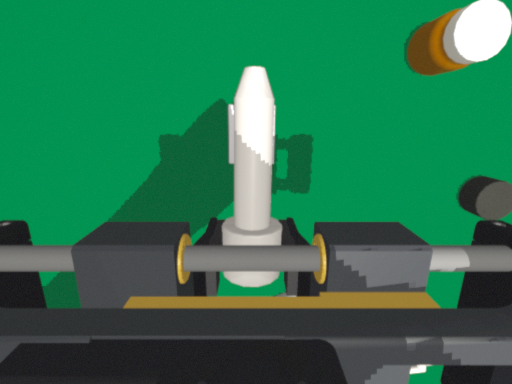

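View pics/q2.png

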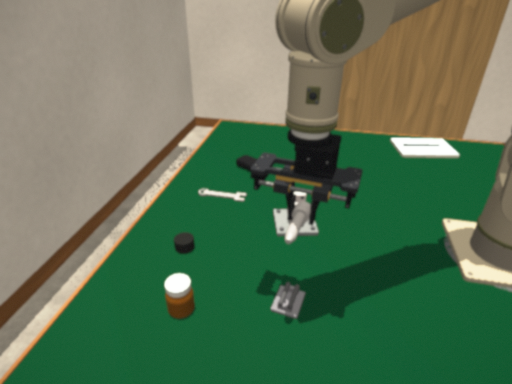

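The pin is held, pointing ahead; its nose is at (255,68) and looks about 1° off the tool axis. I'll measure pin yaw and droop in the tool frame before going on.

Run:
```python
from h import *
c,K,R,C=load('q1.npz');r=robot.camera('wrist');M=r['mount']
hsv=cv2.cvtColor(c,cv2.COLOR_RGB2HSV);m=((hsv[...,1]<60)&(hsv[...,2]>85))
# gradient edges per row
for row in [69,72,80,90,100,170,180,190,200,208]:
    x=np.where(m[row,215:300])[0]+215
    l,rr=x[0],x[-1]
    print(row,l,rr,(l+rr)/2,rr-l+1)
Kc=K
def lat(u,v,tx): # intersect with plane tool x = tx -> tool y,z
    d=M[:3,:3]@np.linalg.inv(Kc)@np.array([u,v,1]);o=M[:3,3];s=(tx-o[0])/d[0];return (o+s*d).round(4)
for row in [69,72,80,180,190,200,208]:
    x=np.where(m[row,215:300])[0]+215;print(row,lat((x[0]+x[-1])/2,row,0.0),lat(x[0]-.5,row,0)[1]-lat(x[-1]+.5,row,0)[1])
```

```text
69 244 265 254.5 22
72 243 266 254.5 24
80 240 268 254.0 29
90 237 271 254.0 35
100 234 273 253.5 40
170 234 271 252.5 38
180 234 271 252.5 38
190 234 270 252.0 37
200 234 270 252.0 37
208 234 270 252.0 37
69 [ 0.      0.0017 -0.0935] -0.0106
72 [ 0.      0.0017 -0.0922] -0.0115
80 [ 0.      0.0015 -0.0885] -0.0141
180 [ 0.      0.0008 -0.0387] -0.0202
190 [ 0.      0.0005 -0.0332] -0.0199
200 [ 0.      0.0005 -0.0276] -0.0201
208 [ 0.      0.0005 -0.023 ] -0.0203
```

The pin is level (20 mm apparent width along the shank) and yawed about 1° to the tool. I'll use tool yaw 15.4° and fly over the fork to its -y side.

Run:
```python
from h import *
plan([.5509,-.145,.2],15.4,.6)
```

```text
pos [0.4876 0.2174 0.1987] t 13.72 tooly yaw -8.25 F [-0.5  0.9 -2.3] w 0.0329
rv [-0.4127  0.0009  0.0022] deg 23.6 shift in cur frame mm [ -1.1 114.7 349.5] len 0.368
frac shift [ -0.6  68.8 209.7] rest in final frame [ -0.5 -14.1 146.5]
```

```bash
python3 -m crank '[[-0.08,0,0,0,14,42,0.2],[-0.16,0,0,0,28,84,0.2],[-0.25,0,0,0,41,126,0.2],[-0.33,0,0,0,55,168,0.2],[-0.4127,0,0,-1,69,210,0.2]]'
python3 -m crank '[[0,0,0,0,-4,49,0.2],[0,0,0,0,-9,98,0.2],[0,0,0,0,-14,146.5,0.2],[0,0,0,0,-14,146.5,0.2],[0,0,0,0,-14,146.5,0.2]]'
python3 - <<'E'
from h import *
plan([.5509,-.145,.061],15.4)
E
```

```text
t: 14.35
position: [0.5256, -0.0014, 0.1995]
tcp_rot: [-111.0, 89.8, 174.6]
ft_force: [0.6, 0.0, -1.9]
width: 0.0325
t: 14.98
position: [0.5513, -0.1441, 0.1997]
tcp_rot: [-138.6, 89.8, 146.8]
ft_force: [-0.7, 1.2, -1.7]
width: 0.0329
pos [ 0.5513 -0.1441  0.1997] t 14.97 tooly yaw 15.41 F [-0.7  1.2 -1.7] w 0.0329
rv [ 0.0002 -0.002   0.0018] deg 0.2 shift in cur frame mm [138.7  -0.3   1.1] len 0.139
frac shift [138.7  -0.3   1.1] rest in final frame [ 0. -0.  0.]
```

```bash
python3 -m crank '[[0,0,0,50,0,1,0.2],[0,0,0,95,0,1,0.2],[0,0,0,130,0,1,0.2],[0,0,0,139,0,1,0.2],[0,0,0,139,0,1,0.2]]'
python3 -m crank '[[0,0,0,0,0,0,0.2],[0,0,0,0,0,0,0.2]]'
python3 - <<'E'
from h import *
c,K,Rc,C=grab('wrist');np.savez('r1.npz',c=c,K=K,R=Rc,C=C);cv2.imwrite('pics/r1.png',cv2.resize(c[0:270,120:390,::-1],None,fx=2.2,fy=2.2,interpolation=cv2.INTER_CUBIC))
plan([.5509,-.145,.0603],15.4)
E
```

```text
t: 15.6
position: [0.5523, -0.1449, 0.0625]
tcp_rot: [-178.5, 90.0, 107.0]
ft_force: [0.4, -0.3, -2.2]
width: 0.0329
t: 15.85
position: [0.5529, -0.146, 0.0635]
tcp_rot: [50.8, 89.9, -23.8]
ft_force: [-0.4, -0.4, -2.4]
width: 0.0327
pos [ 0.5527 -0.146   0.0633] t 15.9 tooly yaw 15.39 F [ 0.2  0.9 -2.2] w 0.0329
rv [-0.0002  0.0011 -0.0013] deg 0.1 shift in cur frame mm [ 3.  -1.5 -1.4] len 0.004
frac shift [ 3.  -1.5 -1.4] rest in final frame [ 0. -0. -0.]
```

View pics/r1.png

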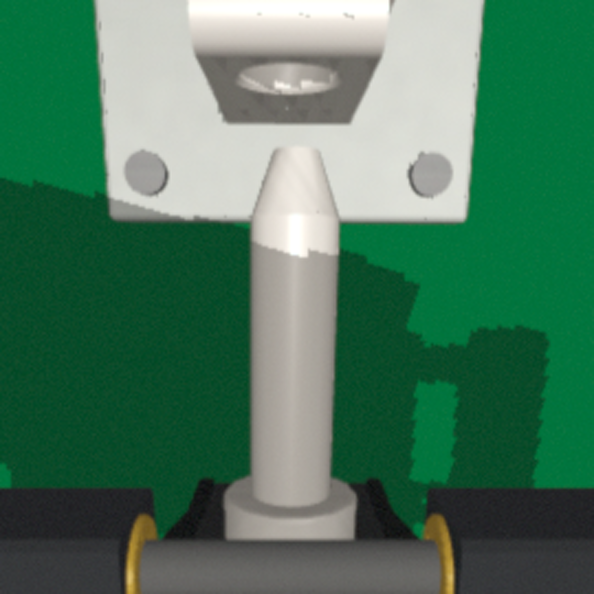

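The nose (297,150 in the crop) sits just right of the hole (288,78), which matches the -1.5 mm correction the readout asks for. I'll correct position and add a little yaw.

```bash
python3 -m crank '[[-0.01,0,0,3,-1.5,-1.4,0.2],[-0.01,0,0,3,-1.5,-1.4,0.2],[-0.01,0,0,3,-1.5,-1.4,0.2]]'
python3 - <<'E'
from h import *
c,K,Rc,C=grab('wrist');np.savez('r2.npz',c=c,K=K,R=Rc,C=C);cv2.imwrite('pics/r2.png',cv2.resize(c[0:270,120:390,::-1],None,fx=2.2,fy=2.2,interpolation=cv2.INTER_CUBIC))
plan([.5509,-.145,.0603],15.8)
M=robot.camera('wrist')['mount']
hsv=cv2.cvtColor(c,cv2.COLOR_RGB2HSV)
m=((hsv[...,1]<60)&(hsv[...,2]>75))
for r in (72,80,130,160,190,210):
    x=np.where(m[r,215:300])[0]+215
    d=np.linalg.inv(K)@[(x[0]+x[-1])/2,r,1];d=M[:3,:3]@d;o=M[:3,3];print(r,x[0],x[-1],(o+d*(0-o[0])/d[0]).round(4))
E
```

```text
t: 16.27
position: [0.5503, -0.1449, 0.0592]
tcp_rot: [-59.8, 90.0, -133.8]
ft_force: [-0.6, -0.4, -2.5]
width: 0.0328
pos [ 0.5503 -0.1449  0.0593] t 16.32 tooly yaw 15.96 F [-0.5 -0.4 -2.2] w 0.0328
rv [ 0.0029  0.0001 -0.    ] deg 0.2 shift in cur frame mm [-1.   0.5  0.3] len 0.001
frac shift [-1.   0.5  0.3] rest in final frame [-0.  0.  0.]
72 215 299 [ 0.      0.003  -0.0921]
80 215 299 [ 0.      0.003  -0.0884]
130 234 272 [ 0.      0.0011 -0.0647]
160 234 271 [ 0.      0.0008 -0.0493]
190 234 270 [ 0.      0.0006 -0.0331]
210 234 270 [ 0.      0.0006 -0.0217]
```

View pics/r2.png

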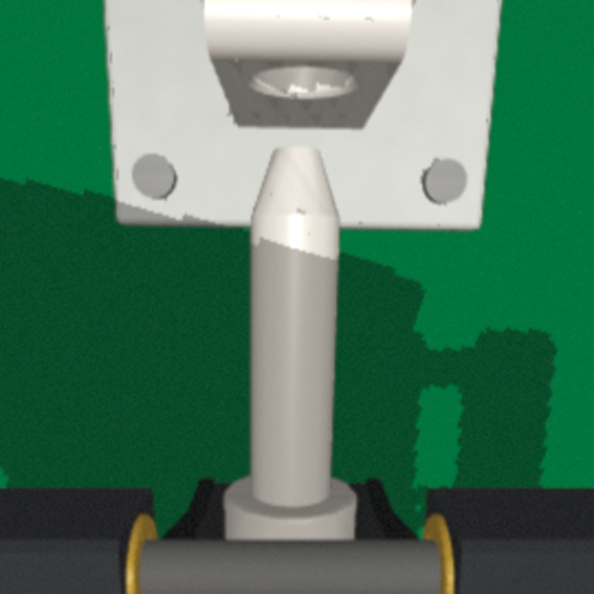

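The hole comes out at tool y≈+3.3 mm at z=-107 mm (the expected distance). The pin line extends to +2.0 mm there, and its slope matches the fork's (0.017). So I shift +1.3 mm in y and up 1 mm, then insert along (1.7,-100).

```bash
python3 -m crank '[[0,0,0,-1,1.3,0,0.2],[0,0,0,-1,1.4,-6,0.2],[0,0,0,-1,1.5,-13,0.2],[0,0,0,-1,1.6,-20,0.2],[0,0,0,-1,1.6,-20,0.2]]'
python3 - <<'E'
from h import *
plan([.5166,-.0144,.0603],15.8)
c,K,Rc,C=grab('wrist');cv2.imwrite('pics/r3.png',cv2.resize(c[0:270,120:390,::-1],None,fx=2.2,fy=2.2,interpolation=cv2.INTER_CUBIC))
E
```

```text
t: 17.0
position: [0.5463, -0.1243, 0.0603]
tcp_rot: [129.3, 90.0, 55.3]
ft_force: [0.3, -0.0, -2.7]
width: 0.0324
pos [ 0.5463 -0.1243  0.0603] t 17.0 tooly yaw 16.04 F [ 0.3 -0.  -2.7] w 0.0324
rv [ 0.0042 -0.     -0.    ] deg 0.2 shift in cur frame mm [   0.     1.8 -113.8] len 0.114
frac shift [   0.     1.8 -113.8] rest in final frame [ 0.  0. -0.]
```

View pics/r3.png

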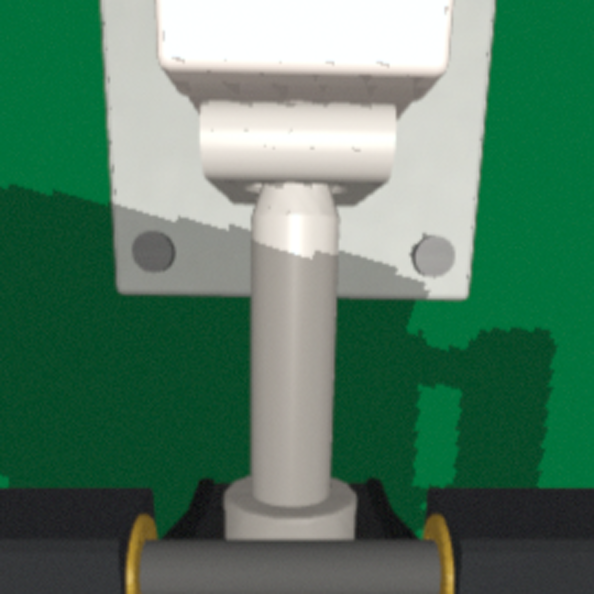

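The nose has entered the near prong, well centred (nose 296, prong centre 298), with no force. About 71 mm to go.

```bash
python3 -m crank '[[0,0,0,0,0.1,-5,0.2],[0,0,0,0,0.2,-10,0.2],[0,0,0,0,0.3,-15,0.2],[0,0,0,0,0.35,-20,0.2],[0,0,0,0,0.35,-20,0.2]]'
python3 - <<'E'
from h import *
plan([.5166,-.0144,.0603],15.8); print(robot.sense()['ft_torque'])
E
```

```text
t: 17.68
position: [0.541, -0.1052, 0.0602]
tcp_rot: [-150.3, 90.0, 135.7]
ft_force: [0.6, 0.6, -2.6]
width: 0.0329
pos [ 0.541  -0.1052  0.0602] t 17.68 tooly yaw 16.01 F [ 0.6  0.6 -2.6] w 0.0329
rv [ 0.0036 -0.0003  0.0002] deg 0.2 shift in cur frame mm [ -0.1   1.6 -94. ] len 0.094
frac shift [ -0.1   1.6 -94. ] rest in final frame [-0.  0. -0.]
[-0.03303158 -0.07497923  0.04185495]
```

Free so far. On through the eye.

```bash
python3 -m crank '[[0,0,0,0,0.1,-5,0.2],[0,0,0,0,0.2,-10,0.2],[0,0,0,0,0.3,-15,0.2],[0,0,0,0,0.35,-20,0.2],[0,0,0,0,0.35,-20,0.2]]'
python3 - <<'E'
from h import *
plan([.5166,-.0144,.0603],15.8); print(robot.sense()['ft_torque'])
E
```

```text
t: 18.3
position: [0.5359, -0.0856, 0.0602]
tcp_rot: [-177.5, 90.0, 108.5]
ft_force: [0.2, 2.2, -4.5]
width: 0.0332
pos [ 0.5359 -0.0856  0.0602] t 18.3 tooly yaw 16.01 F [ 0.2  2.2 -4.5] w 0.0332
rv [ 0.0038 -0.0007  0.    ] deg 0.2 shift in cur frame mm [ -0.    1.1 -73.7] len 0.074
frac shift [ -0.    1.1 -73.7] rest in final frame [-0.  0. -0.]
[ 0.15496829 -0.18429726 -0.07404695]
```

Slight downward contact (about 2 N), so I'll ease down 0.4 mm and carry on.

```bash
python3 -m crank '[[0,0,0,0.4,0.1,-5,0.2],[0,0,0,0.4,0.2,-9,0.2],[0,0,0,0.4,0.3,-14,0.2],[0,0,0,0.4,0.35,-18,0.2],[0,0,0,0.4,0.35,-18,0.2]]'
python3 - <<'E'
from h import *
plan([.5166,-.0144,.0603],15.8); print(robot.sense()['ft_torque'])
c,K,Rc,C=grab('side');cv2.imwrite('pics/t1.png',cv2.resize(c[130:280,220:380,::-1],None,fx=4,fy=4,interpolation=cv2.INTER_CUBIC))
c,K,Rc,C=grab('wrist');cv2.imwrite('pics/t2.png',cv2.resize(c[0:270,120:390,::-1],None,fx=2.2,fy=2.2,interpolation=cv2.INTER_CUBIC))
E
```

```text
t: 18.92
position: [0.5311, -0.0681, 0.0597]
tcp_rot: [-156.9, 89.9, 129.1]
ft_force: [0.1, 1.4, -3.5]
width: 0.033
pos [ 0.5311 -0.0681  0.0597] t 18.93 tooly yaw 16.02 F [ 0.1  1.4 -3.5] w 0.033
rv [ 0.0039 -0.0008  0.0004] deg 0.2 shift in cur frame mm [ -0.5   0.9 -55.7] len 0.056
frac shift [ -0.5   0.9 -55.7] rest in final frame [-0.  0. -0.]
[ 0.09793309 -0.05194903 -0.0506969 ]
```

View pics/t1.png

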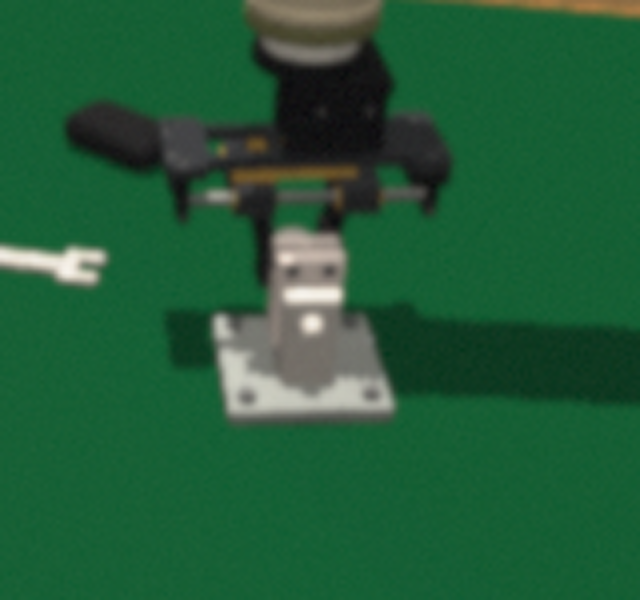

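View pics/t2.png

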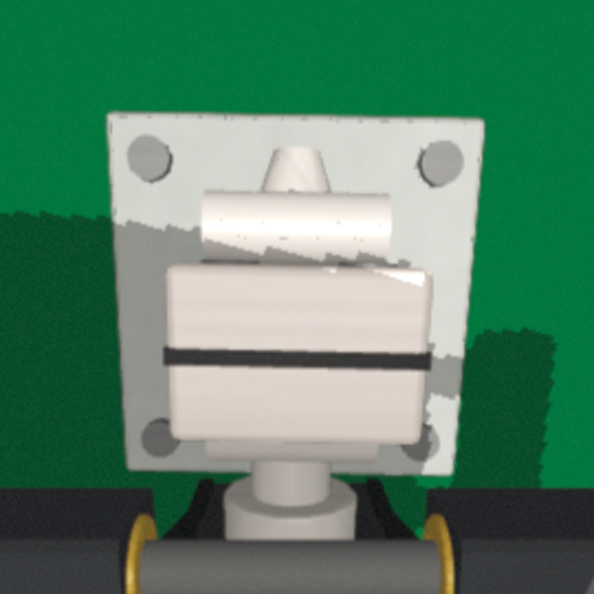

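The nose now stands out beyond the far prong (297,165 in the wrist crop). About 13 mm remain, so I'll push to contact.

```bash
python3 -m crank '[[0,0,0,0.2,0.1,-4,0.2],[0,0,0,0.2,0.15,-8,0.2],[0,0,0,0.2,0.2,-10.5,0.2],[0,0,0,0.2,0.2,-11.5,0.2],[0,0,0,0.2,0.2,-11.5,0.2]]'
python3 - <<'E'
from h import *
plan([.5166,-.0144,.0603],15.8); print(robot.sense()['ft_torque'])
E
```

```text
t: 19.65
position: [0.5284, -0.0579, 0.0596]
tcp_rot: [-137.6, 90.0, 148.4]
ft_force: [-0.0, -1.5, -5.3]
width: 0.0326
pos [ 0.5284 -0.0579  0.0596] t 19.65 tooly yaw 15.98 F [-0.  -1.5 -5.3] w 0.0326
rv [ 0.0031 -0.0001  0.0001] deg 0.2 shift in cur frame mm [ -0.7   0.7 -45. ] len 0.045
frac shift [ -0.7   0.7 -45. ] rest in final frame [-0.  0. -0.]
[-0.3074433  -0.1584138  -0.02829133]
```

```bash
python3 -m crank '[[0,0,0,0.2,0,-1,0.2],[0,0,0,0.2,0,-2,0.2],[0,0,0,0.2,0,-3,0.2],[0,0,0,0.2,0,-3,0.2]]'
python3 - <<'E'
from h import *
plan([.5166,-.0144,.0603],15.8); print(robot.sense()['ft_torque'])
E
```

```text
t: 20.15
position: [0.5276, -0.0549, 0.0595]
tcp_rot: [144.0, 90.0, 69.9]
ft_force: [-0.2, -0.7, -3.6]
width: 0.0328
pos [ 0.5276 -0.0549  0.0595] t 20.15 tooly yaw 15.98 F [-0.2 -0.7 -3.6] w 0.0328
rv [ 0.0032 -0.0001 -0.0001] deg 0.2 shift in cur frame mm [ -0.8   0.5 -42. ] len 0.042
frac shift [ -0.8   0.5 -42. ] rest in final frame [-0.  0. -0.]
[-0.14302484 -0.16503162  0.00528816]
```

No axial contact yet; keep pushing in small steps.

```bash
python3 -m crank '[[0,0,0,0,0,-1,0.2],[0,0,0,0,0,-2,0.2],[0,0,0,0,0,-2,0.2]]'
python3 -m crank '[[0,0,0,0,0,-1,0.2],[0,0,0,0,0,-2,0.2],[0,0,0,0,0,-2,0.2]]'
python3 - <<'E'
from h import *
plan([.5166,-.0144,.0603],15.8); print(robot.sense()['ft_torque'])
c,K,Rc,C=grab('wrist');cv2.imwrite('pics/u1.png',cv2.resize(c[0:270,120:390,::-1],None,fx=2.2,fy=2.2,interpolation=cv2.INTER_CUBIC))
E
```

```text
t: 20.52
position: [0.5275, -0.0547, 0.0595]
tcp_rot: [18.2, 89.9, -55.9]
ft_force: [3.3, -6.4, -6.0]
width: 0.0326
t: 20.9
position: [0.5275, -0.0546, 0.0595]
tcp_rot: [17.0, 89.8, -57.2]
ft_force: [7.0, -12.9, -9.8]
width: 0.0328
pos [ 0.5275 -0.0546  0.0595] t 20.9 tooly yaw 15.82 F [  7.  -12.9  -9.8] w 0.0328
rv [ 0.0003  0.0039 -0.0012] deg 0.2 shift in cur frame mm [ -0.9   0.5 -41.7] len 0.042
frac shift [ -0.9   0.5 -41.7] rest in final frame [-0.  0. -0.]
[-2.61940975 -1.51780065  0.04037074]
```

View pics/u1.png

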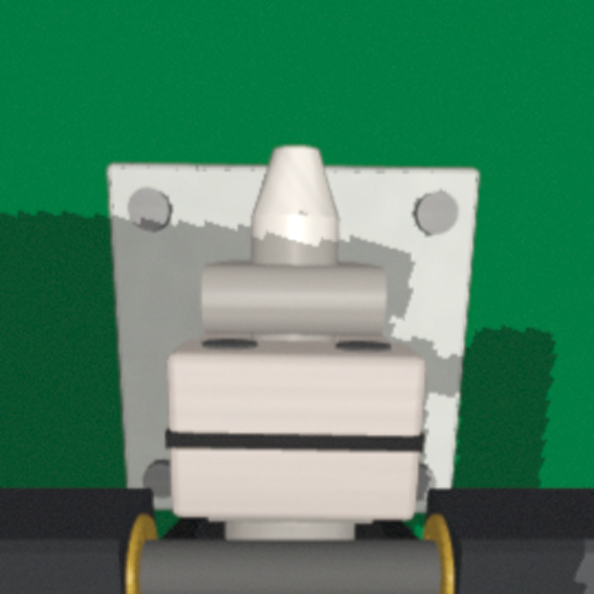

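Axial contact at 15 N with the TCP stopped 41.7 mm from the fork centre (expected about 43), and the nose stands out the expected ~24 mm. I'll unload the push, open and rise.

```bash
python3 -m crank '[[0,0,0,0,0,1.7,0.2],[0,0,0,-0.3,0,3,0.2],[0,0,0,-0.3,0,3,0.2]]'
python3 -m crank '[[0,0,0,0,0,0,1],[0,0,0,0,0,0,1],[0,0,0,0,0,0,1],[0,0,0,0,0,0,1],[0,0,0,0,0,0,1]]'
python3 -m crank '[[0,0,0,-20,0,0,1],[0,0,0,-50,0,0,1],[0,0,0,-100,0,0,1],[0,0,0,-140,0,0,1],[0,0,0,-140,0,0,1]]'
python3 -m crank '[[0,0,0,0,0,20,1],[0,0,0,0,0,20,1]]'
python3 - <<'E'
from h import *
plan([.5166,-.0144,.0603],15.8)
c,K,Rc,C=grab('wrist');np.savez('v1.npz',c=c,K=K,R=Rc,C=C);cv2.imwrite('pics/v1.png',cv2.resize(c[0:240,130:370,::-1],None,fx=2.5,fy=2.5,interpolation=cv2.INTER_CUBIC))
a,K,Rc,C=grab('side');b,*_=grab('top')
cv2.imwrite('pics/v2.png',np.hstack([cv2.resize(a[150:270,240:360,::-1],(400,400),interpolation=cv2.INTER_CUBIC),cv2.resize(b[190:290,205:305,::-1],(400,400),interpolation=cv2.INTER_CUBIC)]))
E
```

```text
t: 21.32
position: [0.5275, -0.0548, 0.0597]
tcp_rot: [21.6, 90.0, -52.5]
ft_force: [3.5, -4.5, -7.3]
width: 0.0328
t: 21.95
position: [0.5274, -0.0541, 0.0598]
tcp_rot: [66.6, 90.0, -7.5]
ft_force: [1.3, -0.4, -0.8]
width: 0.0749
t: 22.58
position: [0.5292, -0.0539, 0.2043]
tcp_rot: [60.4, 89.6, -13.6]
ft_force: [-0.4, 0.1, -0.0]
width: 0.0874
t: 22.82
position: [0.5325, -0.0759, 0.1987]
tcp_rot: [-103.1, 89.9, -177.3]
ft_force: [-0.3, 0.1, -0.3]
width: 0.0869
pos [ 0.5325 -0.0759  0.1987] t 22.82 tooly yaw 15.78 F [-0.3  0.1 -0.3] w 0.0869
rv [-0.0003 -0.0004  0.0018] deg 0.1 shift in cur frame mm [138.4   1.7 -63.5] len 0.152
frac shift [138.4   1.7 -63.5] rest in final frame [ 0.  0. -0.]
```

View pics/v1.png

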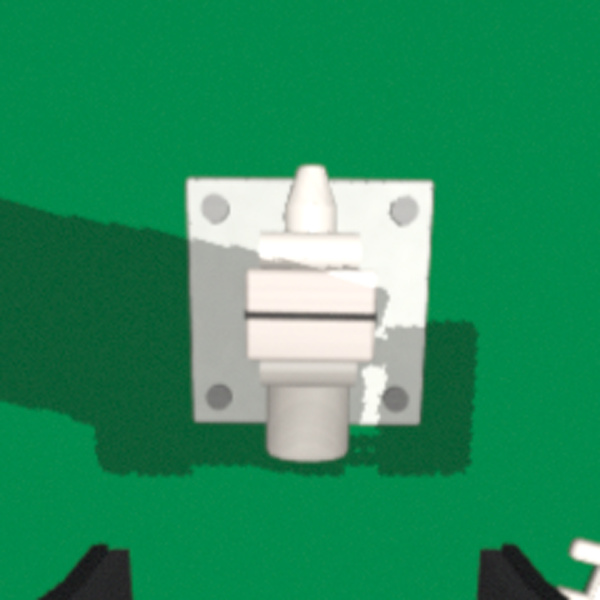

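View pics/v2.png

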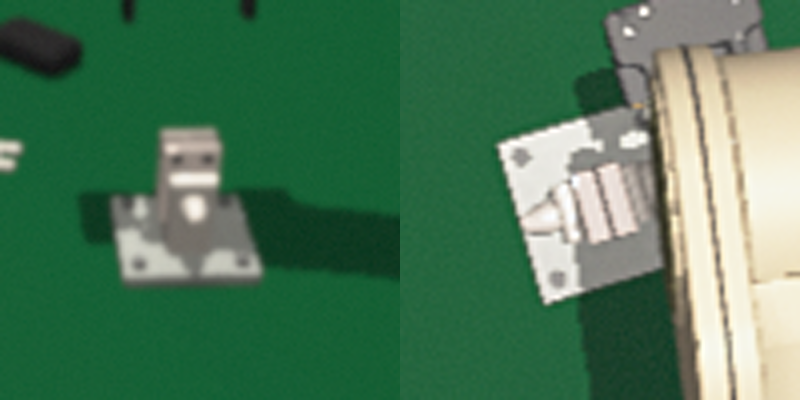

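Run:
```python
from h import *
c,K,R,C=load('v1.npz')
a=np.radians(14.8);ux=np.array([np.cos(a),np.sin(a)]);uy=np.array([-np.sin(a),np.cos(a)]);F=np.array([.5166,-.0144])
def q(n,u,v,z): p=onz((130+(u+.5)/2.5-.5,(v+.5)/2.5-.5),K,R,C,z)[:2]-F;print(n,'fork x,y mm',(p@ux*1000).round(1),(p@uy*1000).round(1))
q('nose tip (0,52)',312,166,.063);q('head back top (0,-58)',307,457,.068);q('clamp top centre (0,0)',311,315,.104)
q('shoulder (0,-28)',308,386,.076)
for n,p in(('plateTL',(187,178)),('TR',(433,181)),('BL',(194,422)),('BR',(420,424))): q(n,*p,.012)
b=robot.camera('top')['color'];
print([k for k in comps(bright(b),60)])
a0=cv2.imread('pics/a_side.png');s=robot.camera('side')['color'][:,:,::-1]
d=cv2.absdiff(a0,s).max(2);
for n,(x,y,w,h) in dict(jar=(163,270,32,50),puck=(172,232,25,22),mouse=(234,154,32,20),wrench=(196,186,52,18)).items(): print(n,d[y:y+h,x:x+w].max(),(d[y:y+h,x:x+w]>40).sum())
```

```text
nose tip (0,52) fork x,y mm 0.5 52.5
head back top (0,-58) fork x,y mm 0.6 -57.5
clamp top centre (0,0) fork x,y mm 0.8 -0.0
shoulder (0,-28) fork x,y mm 0.4 -27.6
plateTL fork x,y mm -54.3 54.8
TR fork x,y mm 54.4 55.3
BL fork x,y mm -53.9 -54.5
BR fork x,y mm 55.2 -53.6
[([0, 0, 512, 85, 40505], [249.4, 39.1]), ([280, 122, 16, 56, 502], [286.7, 150.8]), ([105, 156, 22, 21, 353], [115.1, 165.8]), ([229, 184, 146, 200, 17052], [312.6, 284.4]), ([133, 238, 30, 25, 590], [147.9, 249.7]), ([454, 355, 58, 29, 1263], [486.3, 371.4])]
jar 11 0
puck 9 0
mouse 12 0
wrench 11 0
```

All checks agree: nose at +52.5 mm (52), shoulder at -27.6 mm (-28), clamp centred to 1 mm, and no bystander moved. Handing in.

```bash
python3 -c "
from bench import robot
print(robot.hand_in())"
```

```text
the job is handed in; nothing more can be done
None
```

The clamp is standing in the fork, and the pin is pushed through from the fork's -y side with its head against the prong. I let go of both, raised the gripper clear and handed the job in at about 23 s; hand-in gives no verdict.

- **Clamp:** I gripped it across its 44 mm width and lowered it in small steps until the force showed it was standing on the fork bottom. It did not drop. In the last wrist picture its top centre is within 1 mm of the fork centre, and it looks upright in the side view.
- **Pin:** I pushed it in along the bore until it stopped hard at about 15 N. In the fork's frame, the nose is at y = 52.5 mm (52 expected), the shoulder at -27.6 mm (-28) and the head back at -57.5 mm (-58). The sideways offset is about 0.5 mm.
- **Other things:** the jar, wrench, puck and mouse show no change in the side view compared with the start.

Two readings disagreed slightly:
- The jaw width on the 34 mm head read 32.5–33 mm.
- The gripper stopped 41.7 mm from the fork centre, not the expected 43 mm. I put this down to calibration or a small slip in the grip, because the last picture shows the head home.

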